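Build the sieve column on the shaker

TASK

Build the sieve column on the small shaker for a grain-size run: the closed receiver pan goes into the shaker's seat, then the fine, the medium and the coarse sieve on top of one another, so that the mesh gets coarser going up, and the lid last on the coarse sieve. Every part must sit upright and nested fully home on the one below. Leave the glass dish, the stopper and the dropper bottle where they stand.

Things in the scene. Friction and masses are not known exactly. Their poses are not given: they have to be found in the camera images.
- shaker: White bench sieve shaker, fixed: round body 104 mm across, platform at 55 mm height and on it a seat ring (outer diameter 66 mm, flared bore 49 to 53.6 mm, top 64 mm above the desk). Control nose with knob towards its own -x, 82 mm from the centre. Origin at the centre of its underside, axis vertical.
- shaker_seat (a point): Point on the shaker's axis, 56 mm above the desk: where the pan's origin lies when its skirt is home in the seat ring.
- pan: Receiver pan: steel frame with a closed smooth bright floor. 58 mm across, 32 mm tall, 120 g; origin at the centre of the underside, z up. Lowest 8 mm: skirt 46 mm wide (41 at the foot). Straight wall from 8 to 32 mm up: grip it across. The flared mouth (53.6 mm at the rim, bore 49) takes the next part's skirt; nested, that part's origin is 24 mm above this one's.
- sieve_fine: Fine sieve. Stainless frame just like the pan's: 58 mm across, 32 mm tall, origin at the centre of the underside, z up, same 8 mm skirt and flared mouth, gripped the same way; nested home when its origin is 24 mm straight above that of the part below. 110 g. Bottom, 10 mm above the underside: fine, dark, nearly opaque gauze (wires under 2 mm apart).
- sieve_medium: Medium sieve. Stainless frame just like the pan's: 58 mm across, 32 mm tall, origin at the centre of the underside, z up, same 8 mm skirt and flared mouth, gripped the same way; nested home when its origin is 24 mm straight above that of the part below. 110 g. Bottom, 10 mm above the underside: open wire mesh, wires 4.7 mm apart, some ten across.
- sieve_coarse: Coarse sieve. Stainless frame just like the pan's: 58 mm across, 32 mm tall, origin at the centre of the underside, z up, same 8 mm skirt and flared mouth, gripped the same way; nested home when its origin is 24 mm straight above that of the part below. 110 g. Bottom, 10 mm above the underside: thick bars 10.5 mm apart, four each way.
- lid: Steel lid: 58 mm disc with a black knob; origin at the centre of its underside, z up. Same skirt below as the frames (lowest 8 mm); disc at z = 8 to 13 mm; knob to grip 20 mm in diameter, z = 19 to 29 mm, on a 12 mm stem, top at 31 mm. Home when its origin is 24 mm straight above that of the part below. 80 g.
- petri_dish: Bystander: shallow glass dish, 64 mm across, 17 mm high, loose to the left of the shaker; origin at the centre of its underside.
- rubber_stopper: Bystander: black rubber stopper, 26 mm across, 27 mm high, loose among the parts; origin at the centre of its underside.
- dropper_vial: Bystander: brown dropper bottle with red teat, 30 mm across, 97 mm high, loose in front of the test-tube rack; origin at the centre of its underside.

How it is judged:
By the outcome, as a careful person would: the job done as asked, in the order asked, and still so for the second after the job is handed in, with the robot touching nothing.
It also fails if it takes over 122 s, if anything falls off the work surface, if the arm or the gripper's body presses on something with over 40 N, if the wrist force passes 120 N, or if a joint passes its speed limit or range.

ROBOT

A 7-joint arm with a two-finger parallel gripper is mounted at the origin on a cart in front of the work surface, level with it; the furniture and walls round the work are solid. World frame = base frame: x ahead of the robot, y to its left, z up, the work surface at z = 0. Lengths are in m, angles in rad, forces in N, time in s.
With the tool pointing down it reaches from about 0.35 to 0.9 m from the base axis. Payload 8.1 kg.
Tool frame: the origin (TCP) lies at the very end of the fingers, on their centre line; the grasp point (between the pads) lies 19 mm behind it (env.grasp_offset is the distance from the TCP to the grasp point, in m); z points along the fingers, y is the line along which they close (so a half turn about z gives the same grasp; the last joint's range is limited). The gripper opens to 85 mm and grips with 20 to 120 N. Pads are 22 mm wide; open, the fingers measure 114 mm over their backs; the gripper's body (76 mm by 85 mm) begins 54 mm behind the grasp point. The pads swing forward as they close: fully open they stand 13 mm farther back than shut.
Start: joints at [-1.42, 0.434, 0.025, 1.573, -0.012, 1.134, -0.075], TCP at [0.157, 0.605, 0.231] pointing down, gripper open.
Joint ranges: [-2.62, 2.62], [-0.44, 2.09], [-1.27, 1.32], [0.08, 2.57], [-1.32, 4.46], [0.12, 2], [-2.74, 2.74]. Speed limits (rad/s): [2.22, 2.22, 3.01, 3.01, 3.14, 3.14, 3.14].

INTERFACE

Orientations are given as a unit quaternion [x, y, z, w].
In Python, from rig import env gives the robot as it stands.
- The arm moves only by the shell command python3 -m inch 'ROWS' [FORCE]. ROWS is JSON, a list of rows, each an object with "delta_pos": the shift along the tool's x, y, z in mm, a list of three; "twist": the turn, a rotation vector about the tool's x, y, z in rad, a list of three; "gripper": the opening, from -1 (shut) to 1 (fully open). In form: [{"delta_pos": [x, y, z], "twist": [ax, ay, az], "gripper": gripper}, ...]. A call has 1 to 8 rows; each row is the pose to reach, as a shift and turn from the pose commanded when the call began, along the tool's axes at that moment; what a row does not reach only later rows make up. A row lasts 1/10 s, in which the tool goes at most 50 mm and 8.59 degrees, less where a joint would pass 70% of its speed; a pose out of reach is approached as far as the arm can. A call with a gripper value outside its range is refused whole. The fingers move at their own pace and stop on an object; FORCE is the grip in N (left out, the last holds). Time passes only in rows, so rows that repeat a pose let the fingers close. It gives the time, the measured TCP pose, the force, the opening and the grip force at its end, in the units of the state.
- env.observe(): the state, without advancing time (a new reading comes with each control period).
- env.read_camera(name): name is "scene" or "top"; returns the picture (420x560x3 uint8, blue, green, red); there is no depth.
- env.camera_info(name): a dict with "fx", "fy", "cx", "cy" (pixels), "rvec" (rotation vector, rad) and "tvec" (3), from world to camera coordinates, as OpenCV has them. Camera axes: x right, y down, z forward; pixel columns grow to the right and rows downward; lengths in m; the calibration is good to about 2 mm. A picture is of the moment at which its call begins. camera_info takes no time and is no camera call.
- env.hand_in(): hands the job in; it is judged then, once.
The state is a dict: "clock": time; "qpos": joint angles; "qvel": joint speeds; "tau": joint torques, N m; "eef_pos": TCP position; "tcp_rot": TCP orientation; "wrist_force": force on the tool from outside, world axes, zero at the start; "wrist_torque": the same for the moment, N m; "gripper_width": finger opening in m; "grasp_force": force on a finger pad.
Only numpy, scipy, OpenCV 4.12 (cv2) and the standard library are available. Lean on these libraries where they do the work, as an engineer would, in place of code of your own. Each camera call takes 0.05 s, during which the arm holds its last target. There are 200 camera calls.

## Working session

There is one attempt and no reset: what is moved stays moved. The work goes in short steps, Python scripts to look and compute and a shell command to move; the robot and the scene stay as the last step left them, time stands still between calls to the robot, and variables do not carry over. Pictures are saved under pics/ and viewed, at most 14 in all, crops included, and the job is handed in when it is done.

```bash
ls; mkdir -p pics
python3 - <<'E'
from rig import env
import cv2
for n in("scene","top"):
    cv2.imwrite(f"pics/{n}0.png",env.read_camera(n)); print(env.camera_info(n))
s=env.observe(); print(s); print(env.grasp_offset)
E
```

```text
pics
{'fx': 469.4658578599875, 'fy': 469.4658578599875, 'cx': 277.41080187009453, 'cy': 210.95656576062765, 'rvec': array([ 2.09033574, -0.61824517,  0.31139038]), 'tvec': array([-0.32028775,  0.26788341,  0.92704033])}
{'fx': 537.3285796002997, 'fy': 537.3285796002997, 'cx': 272.58361259266377, 'cy': 210.88293017287796, 'rvec': array([ 2.14213092, -2.17887517,  0.11605252]), 'tvec': array([0.19064055, 0.48544322, 1.41956777])}
{'clock': 0.1, 'qpos': array([-1.41960335,  0.4351531 ,  0.02500174,  1.573998  , -0.01161657,
        1.13402133, -0.07508152]), 'qvel': array([-7.47615392e-04, -2.70973752e-03, -1.61299736e-03, -2.49767010e-03,
        3.51991143e-04, -8.69078285e-05,  1.56139459e-04]), 'tau': array([ 3.32611249e-03, -6.71748734e+01,  1.02833211e+00, -3.16900134e+01,
        1.58468628e-02,  7.15736824e-03, -4.72309296e-06]), 'eef_pos': array([0.15687026, 0.60452139, 0.23060804]), 'tcp_rot': array([ 1.26597531e-01,  9.91953906e-01, -7.16689409e-04, -2.73594845e-05]), 'wrist_force': array([ 0.14116102,  0.22646652, -0.26952907]), 'wrist_torque': array([ 0.00151476, -0.01940395, -0.00292741]), 'grasp_force': 0.0, 'gripper_width': 0.08510718991430502}
0.0187
```

View pics/scene0.png

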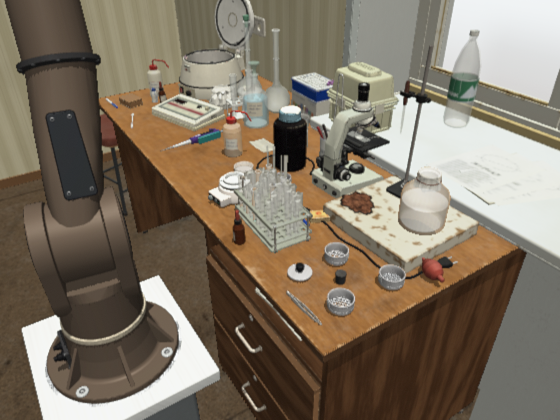

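View pics/top0.png

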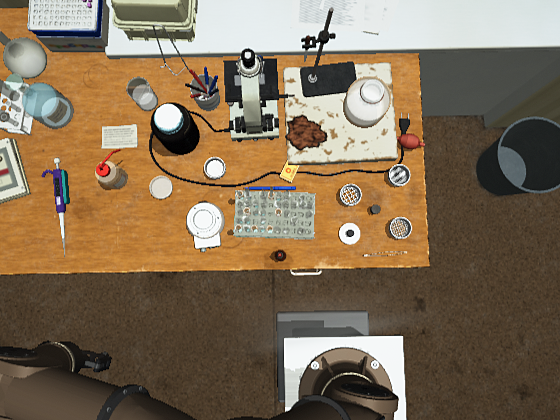

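The top view shows the shaker at about (205,220) and the rack at (275,215). There are round frames at (215,168), (350,195), (399,175) and (400,228), the lid at (349,233), the stopper at (375,209), the dish at (161,187) and the vial at (279,255). I'll zoom in to identify the meshes.

Run:
```python
import cv2,numpy as np
a=cv2.imread("pics/top0.png")
l=cv2.resize(a[145:265,140:270],None,fx=4,fy=4,interpolation=cv2.INTER_CUBIC)
r=cv2.resize(a[150:270,320:435],None,fx=2.4*1.66,fy=4,interpolation=cv2.INTER_CUBIC)
cv2.imwrite("pics/l0.png",l)
b=cv2.imread("pics/scene0.png")
s=cv2.resize(b[150:320,200:440],None,fx=3.3,fy=3.3,interpolation=cv2.INTER_CUBIC)
cv2.imwrite("pics/s0.png",s);cv2.imwrite("pics/r0.png",r)
```

```text
(no output)
```

View pics/l0.png

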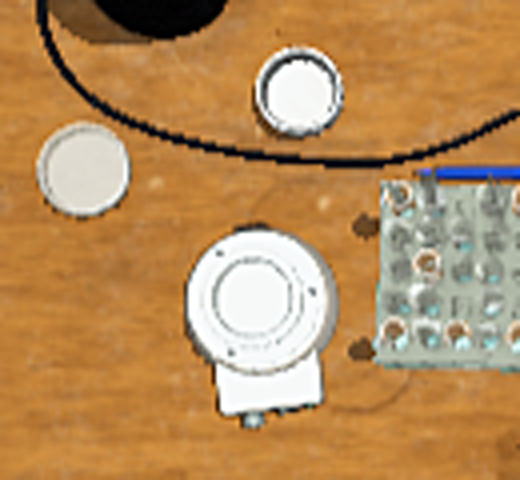

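View pics/r0.png

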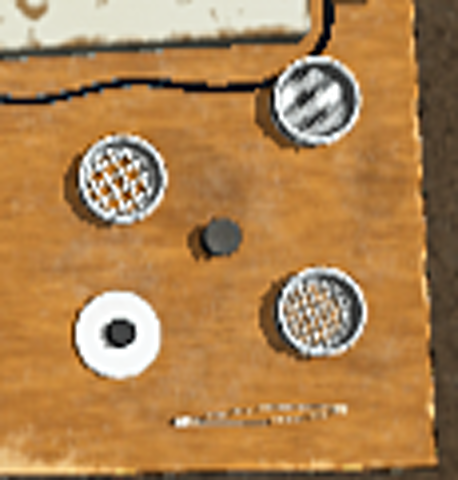

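View pics/s0.png

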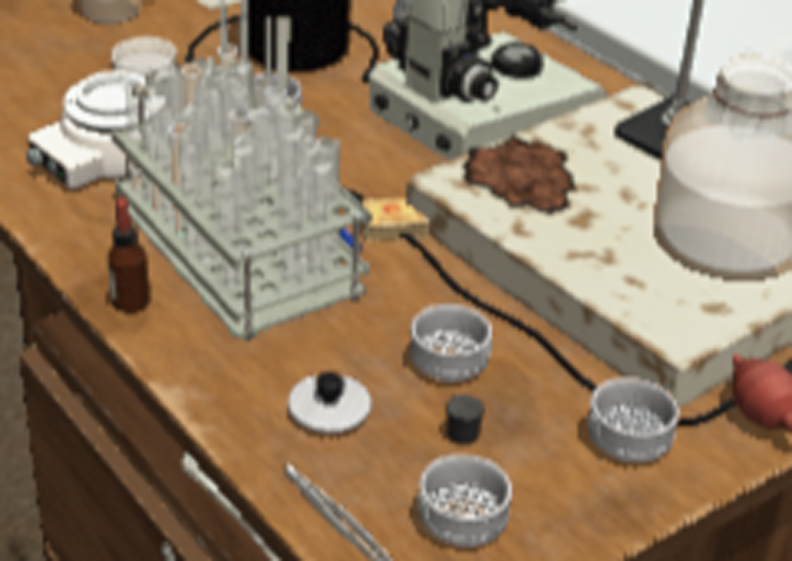

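The crops settle the parts. The bright-floored frame at top (215,168) is the pan. The one at (399,175) has moiré with no wood showing through, so it looks fine. The one at (350,195) has large cells, so coarse. The one at (400,228) has small cells, so medium. Next I measure positions in both views and check the meshes numerically.

```bash
cat > h.py <<'E'
import cv2,numpy as np
from rig import env
def ray(n,u,v):
    c=env.camera_info(n);R=cv2.Rodrigues(c["rvec"])[0]
    o=-R.T@c["tvec"];d=R.T@np.array([(u-c["cx"])/c["fx"],(v-c["cy"])/c["fy"],1]);return o,d
def plane(n,uv,z):
    o,d=ray(n,*uv);return o+d*(z-o[2])/d[2]
def proj(n,p):
    c=env.camera_info(n);K=np.array([[c["fx"],0,c["cx"]],[0,c["fy"],c["cy"]],[0,0,1]])
    return cv2.projectPoints(np.array([p],float),c["rvec"],c["tvec"],K,None)[0].ravel()
def tri(uv1,uv2):
    o1,d1=ray("top",*uv1);o2,d2=ray("scene",*uv2)
    d1/=np.linalg.norm(d1);d2/=np.linalg.norm(d2)
    A=np.stack([d1,-d2],1);t=np.linalg.lstsq(A,o2-o1,rcond=None)[0]
    a,b=o1+d1*t[0],o2+d2*t[1];return (a+b)/2,np.linalg.norm(a-b)
def blob(img,c,r,smax=75):
    """centre of hull bounding ellipse of the grey (unsaturated) blob around pixel c"""
    hsv=cv2.cvtColor(img,cv2.COLOR_BGR2HSV);m=(hsv[...,1]<smax).astype(np.uint8)*255
    k=np.zeros_like(m);cv2.circle(k,c,r,255,-1);m&=k
    n,lab,st,_=cv2.connectedComponentsWithStats(m)
    i=1+np.argmax(st[1:,4]);cs=cv2.findContours((lab==i).astype(np.uint8),cv2.RETR_EXTERNAL,cv2.CHAIN_APPROX_NONE)[0]
    h=cv2.convexHull(max(cs,key=len));M=cv2.moments(h);return (M["m10"]/M["m00"],M["m01"]/M["m00"]),cv2.boundingRect(h)
E
python3 - <<'E'
from h import *
T=cv2.imread("pics/top0.png");S=cv2.imread("pics/scene0.png")
P={"pan":((215,168),None,.02),"c350":((350,195),(337,254),.02),"f399":((399,175),(392,277),.02),"m400":((400,228),(341,302),.02),"lid":((349,233),None,.0105)}
for k,(t,s,z) in P.items():
    uv,bb=blob(T,t,17);p=plane("top",uv,z)
    print(k,np.round(uv,1),bb,p.round(4),"pred scene",proj("scene",p).round(1))
    if s:
        us,bs=blob(S,s,19);print("   scene",np.round(us,1),bs,[x.round(4) for x in tri(uv,us)])
    x,y=map(int,uv);q=T[y-5:y+6,x-5:x+6].reshape(-1,3).astype(float);print("   mean bgr",q.mean(0).round(),"std",q.std(0).round())
print("shaker",plane("top",(205,220),.06))
tiles=[cv2.resize(T[y-16:y+16,x-16:x+16],(260,260),interpolation=cv2.INTER_NEAREST) for x,y in((350,195),(399,175),(400,228))]
t2=[cv2.resize(S[y-20:y+20,x-20:x+20],(260,260),interpolation=cv2.INTER_NEAREST) for x,y in((337,254),(392,277),(341,302))]
cv2.imwrite("pics/m0.png",np.vstack([np.hstack(tiles),np.hstack(t2)]))
s=env.observe()
from scipy.spatial.transform import Rotation as Ro
print(Ro.from_quat(s["tcp_rot"]).as_matrix().round(3))
E
```

```text
pan [214.6 167.6] (204, 157, 22, 22) [0.6115 0.3392 0.02  ] pred scene [281.5 179.4]
   mean bgr [247. 248. 247.] std [11. 11. 11.]
c350 [350.3 194.4] (340, 184, 22, 22) [ 0.5309 -0.0293  0.02  ] pred scene [336.8 252.8]
   scene [336.  253.3] (324, 242, 25, 24) [array([ 0.5303, -0.029 ,  0.0186]), np.float64(0.0019)]
   mean bgr [128. 154. 178.] std [85. 66. 52.]
f399 [398.8 174.7] (388, 163, 23, 23) [ 0.5828 -0.1633  0.02  ] pred scene [392.2 276.1]
   scene [392.2 273.5] (377, 258, 33, 32) [array([ 0.5821, -0.162 ,  0.0269]), np.float64(0.0013)]
   mean bgr [157. 158. 155.] std [62. 62. 62.]
m400 [400.  227.6] (389, 217, 23, 22) [ 0.4383 -0.1602  0.02  ] pred scene [341.1 300.5]
   scene [340.3 301.2] (327, 288, 28, 28) [array([ 0.4377, -0.16  ,  0.0185]), np.float64(0.0017)]
   mean bgr [130. 153. 172.] std [52. 44. 39.]
lid [349.1 233.3] (339, 223, 21, 22) [ 0.4259 -0.024   0.0105] pred scene [299.5 270.5]
   mean bgr [168. 169. 167.] std [94. 95. 94.]
shaker [0.46394048 0.36042958 0.06      ]
[[-0.968  0.251 -0.   ]
 [ 0.251  0.968 -0.001]
 [-0.    -0.001 -1.   ]]
```

View pics/m0.png

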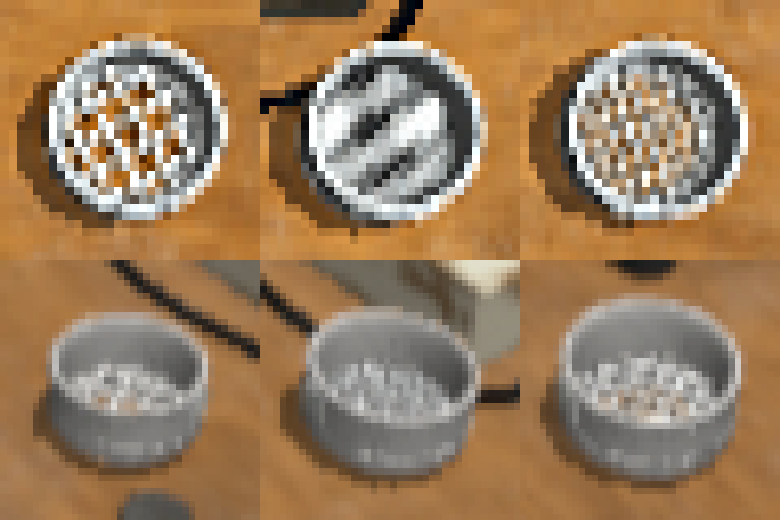

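The tiles confirm it: left (350,195) is coarse, middle (399,175) is fine, right (400,228) is medium. Now the shaker axis.

Run:
```python
from h import *
T=cv2.imread("pics/top0.png");S=cv2.imread("pics/scene0.png")
g=cv2.cvtColor(T,cv2.COLOR_BGR2GRAY).astype(np.float32)
def circ(pts):
    A=np.c_[2*pts,np.ones(len(pts))];s=np.linalg.lstsq(A,(pts**2).sum(1),rcond=None)[0];return s[:2],np.sqrt(s[2]+s[:2]@s[:2])
def darkfit(c,r0,r1,sel=lambda a:True):
    c=np.array(c,float)
    for _ in range(4):
        pts=[];val=[]
        for a in np.arange(0,2*np.pi,.05):
            if not sel(a):continue
            rr=np.arange(r0,r1,.1);x=c[0]+rr*np.cos(a);y=c[1]+rr*np.sin(a)
            v=cv2.remap(g,x.astype(np.float32)[None],y.astype(np.float32)[None],cv2.INTER_CUBIC)[0]
            w=v.max()-v; w=w**3
            if v.max()-v.min()<6:continue
            r=(w*rr).sum()/w.sum();pts.append(c+r*np.array([np.cos(a),np.sin(a)]))
        pts=np.array(pts);c,R=circ(pts)
        e=abs(np.linalg.norm(pts-c,axis=1)-R);c,R=circ(pts[e<2*e.mean()])
    return c,R,len(pts),e.mean()
for nm,r0,r1,z,D in(("bore",8,12,.062,52),("ring",11,15,.06,66)):
    c,R,n,e=darkfit((203,219.5),r0,r1);p=plane("top",c,z);q=plane("top",c+[R,0],z)
    print(nm,c.round(2),R.round(2),n,e.round(2),p.round(4),"diam mm",2e3*np.linalg.norm(p-q),"expect",D,proj("scene",p))
cv2.imwrite("pics/x.png",T)
print((g[205:236,203]).astype(int));print((g[219,183:225]).astype(int))
hsv=cv2.cvtColor(T,cv2.COLOR_BGR2HSV);m=(hsv[...,1]<60)&(hsv[...,2]>170)
ys,xs=np.nonzero(m[195:240,180:228]);print("white rows/cols",ys.min()+195,xs.min()+180,xs.max()+180)
```

```text
bore [202.92 219.22] 9.74 126 0.19 [0.4659 0.3656 0.062 ] diam mm 51.23514407516125 expect 52 [234.0467538  177.08573451]
ring [202.61 218.85] 12.68 126 0.29 [0.4671 0.3667 0.06  ] diam mm 66.82052287652328 expect 66 [234.27380854 177.41586094]
[250 246 248 255 206 184 248 251 248 248 248 248 248 248 248 248 248 248
 248 248 248 249 251 229 228 249 230 240 250 249 248]
[133 135 140  90 255 254 251 230 252 250 153 221 254 250 248 248 248 248
 248 248 248 248 248 248 248 248 248 250 255 194 236 255 181 255 252 241
 251 254 231 170 157 131]
white rows/cols 203 187 222
```

```bash
python3 -m inch '[{"delta_pos":[0,0,0],"twist":[0,0,0.15],"gripper":1},{"delta_pos":[0,0,0],"twist":[0,0,0.253],"gripper":1},{"delta_pos":[0,0,0],"twist":[0,0,0.253],"gripper":1}]' 40
```

```text
clock: 0.4
eef_pos: [0.1568, 0.6047, 0.2309]
tcp_rot: [0.251, 0.968, -0.0, 0.0]
wrist_force: [0.1, -0.3, 1.0]
gripper_width: 0.0852
grasp_force: 0.0
```

The shaker axis comes out at about (0.466, 0.366) and both ring diameters match the specification. The first twist had the wrong sign. For the pan I want the closing axis at 45°, so the gripper's flat faces the black bottle.

```bash
cat > go.py <<'E'
# usage: go.py x y z : tool-frame mm from the measured pose
import sys,numpy as np
from rig import env
from scipy.spatial.transform import Rotation as Ro
s=env.observe();R=Ro.from_quat(s["tcp_rot"]).as_matrix()
yaw=np.degrees(np.arctan2(R[1,1],R[0,1]))
a=[float(v) for v in sys.argv[1:]]
for k in range(0,len(a),3): print((R.T@(np.array(a[k:k+3])-s["eef_pos"])*1e3).round(1))
print("pos",s["eef_pos"].round(4),"closing axis deg",yaw.round(1),"tilt",np.degrees(np.arccos(-R[2,2])).round(2),"q",s["qpos"].round(2),"w",s["gripper_width"])
E
python3 -m inch '[{"delta_pos":[0,0,-20],"twist":[0,0,-0.15],"gripper":1},{"delta_pos":[0,0,-30],"twist":[0,0,-0.3],"gripper":1},{"delta_pos":[0,0,-30],"twist":[0,0,-0.45],"gripper":1},{"delta_pos":[0,0,-30],"twist":[0,0,-0.6],"gripper":1},{"delta_pos":[0,0,-30],"twist":[0,0,-0.75],"gripper":1},{"delta_pos":[0,0,-30],"twist":[0,0,-0.9],"gripper":1},{"delta_pos":[0,0,-30],"twist":[0,0,-1.05],"gripper":1},{"delta_pos":[0,0,-30],"twist":[0,0,-1.2],"gripper":1}]'
python3 go.py 0.6115 0.339 0.25
python3 - <<'E'
from h import *
for uv in((185,154),(200,140)):print("bottle edge",plane("top",uv,0).round(3),plane("top",uv,.1).round(3))
print("rack L",plane("top",(235,215),.1).round(3))
E
```

```text
clock: 1.2
eef_pos: [0.157, 0.6048, 0.2611]
tcp_rot: [-0.344, 0.939, -0.0, -0.0]
wrist_force: [-0.4, -0.8, 0.5]
gripper_width: 0.0854
grasp_force: 0.0
[-175.  -496.6   11.2]
pos [0.157  0.6048 0.2611] closing axis deg 130.3 tilt 0.03 q [-1.28  0.42 -0.18  1.52  0.08  1.21  0.8 ] w 0.08544333000890941
bottle edge [0.655 0.424 0.   ] [0.633 0.407 0.1  ]
bottle edge [0.694 0.382 0.   ] [0.669 0.368 0.1  ]
rack L [0.472 0.278 0.1  ]
```

```bash
python3 -m inch '[{"delta_pos":[-175,-497,11],"twist":[0,0,0],"gripper":1},{"delta_pos":[-175,-497,11],"twist":[0,0,0],"gripper":1},{"delta_pos":[-175,-497,11],"twist":[0,0,0],"gripper":1},{"delta_pos":[-175,-497,11],"twist":[0,0,0],"gripper":1},{"delta_pos":[-175,-497,11],"twist":[0,0,0],"gripper":1},{"delta_pos":[-175,-497,11],"twist":[0,0,0],"gripper":1},{"delta_pos":[-175,-497,11],"twist":[0,0,0],"gripper":1},{"delta_pos":[-175,-497,11],"twist":[0,0,0],"gripper":1}]'
python3 go.py 0.6115 0.339 0.25
```

```text
clock: 2.0
eef_pos: [0.5016, 0.3983, 0.2529]
tcp_rot: [-0.341, 0.94, -0.0, -0.0]
wrist_force: [1.0, 0.6, 0.1]
gripper_width: 0.0858
grasp_force: 0.0
[ -46.2 -116.     2.9]
pos [0.5016 0.3983 0.2529] closing axis deg 129.9 tilt 0.01 q [-0.71  0.45 -0.06  1.5   0.03  1.2   1.49] w 0.08578889519644106
```

```bash
python3 -m inch '[{"delta_pos":[-41,-104,3],"twist":[0,0,0],"gripper":1},{"delta_pos":[-41,-104,3],"twist":[0,0,0],"gripper":1},{"delta_pos":[-41,-104,3],"twist":[0,0,0],"gripper":1},{"delta_pos":[-41,-104,3],"twist":[0,0,0],"gripper":1},{"delta_pos":[-41,-104,3],"twist":[0,0,0],"gripper":1}]'
python3 go.py 0.6115 0.339 0.006
```

```text
clock: 2.5
eef_pos: [0.5971, 0.3467, 0.2496]
tcp_rot: [-0.341, 0.94, 0.0, -0.001]
wrist_force: [-0.2, 0.6, -0.2]
gripper_width: 0.0852
grasp_force: 0.0
[ -6.3 -15.4 243.5]
pos [0.5971 0.3467 0.2496] closing axis deg 129.9 tilt 0.08 q [-0.58  0.53 -0.03  1.36  0.02  1.25  1.65] w 0.08518668546196773
```

```bash
python3 -m inch '[{"delta_pos":[-6,-15,40],"twist":[0,0,0],"gripper":1},{"delta_pos":[-6,-15,80],"twist":[0,0,0],"gripper":1},{"delta_pos":[-6,-15,120],"twist":[0,0,0],"gripper":1},{"delta_pos":[-6,-15,160],"twist":[0,0,0],"gripper":1},{"delta_pos":[-6,-15,185],"twist":[0,0,0],"gripper":1},{"delta_pos":[-6,-15,200],"twist":[0,0,0],"gripper":1},{"delta_pos":[-6,-15,200],"twist":[0,0,0],"gripper":1}]'
python3 go.py 0.6115 0.339 0.006
python3 -c '
from h import *
cv2.imwrite("pics/a1.png",cv2.resize(env.read_camera("top")[120:220,140:290],None,fx=4,fy=4,interpolation=cv2.INTER_CUBIC))'
```

```text
clock: 3.2
eef_pos: [0.61, 0.339, 0.0483]
tcp_rot: [-0.341, 0.94, 0.0, -0.002]
wrist_force: [0.3, -0.2, -0.4]
gripper_width: 0.0855
grasp_force: 0.0
[-1.3 -1.1 42.2]
pos [0.61   0.339  0.0483] closing axis deg 129.9 tilt 0.2 q [-0.56  0.73 -0.04  1.54  0.03  0.88  1.66] w 0.08548809891712823
```

View pics/a1.png

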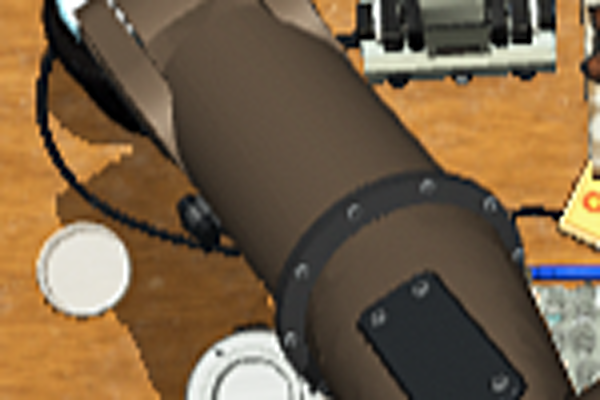

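The arm hides the pan from above, so pictures are no help here. No contact forces so far, so I'll go down and grip.

```bash
python3 -m inch '[{"delta_pos":[-1,-1,15],"twist":[0,0,0],"gripper":1},{"delta_pos":[-1,-1,30],"twist":[0,0,0],"gripper":1},{"delta_pos":[-1,-1,42],"twist":[0,0,0],"gripper":1},{"delta_pos":[-1,-1,42],"twist":[0,0,0],"gripper":1}]'
python3 -m inch '[{"delta_pos":[0,0,0],"twist":[0,0,0],"gripper":0.2},{"delta_pos":[0,0,0],"twist":[0,0,0],"gripper":0.2},{"delta_pos":[0,0,0],"twist":[0,0,0],"gripper":0.2},{"delta_pos":[0,0,0],"twist":[0,0,0],"gripper":0.2},{"delta_pos":[0,0,0],"twist":[0,0,0],"gripper":0.2},{"delta_pos":[0,0,0],"twist":[0,0,0],"gripper":0.2}]' 40
python3 go.py 0.6115 0.339 0.25
```

```text
clock: 3.65
eef_pos: [0.6124, 0.3371, 0.0056]
tcp_rot: [-0.34, 0.941, -0.0, -0.002]
wrist_force: [-0.0, -0.3, 0.2]
gripper_width: 0.0855
grasp_force: 0.0
clock: 4.25
eef_pos: [0.6143, 0.3384, 0.0088]
tcp_rot: [-0.34, 0.941, 0.0, 0.001]
wrist_force: [-0.1, -0.3, 5.9]
gripper_width: 0.0563
grasp_force: 43.7
[   1.4    2.2 -241.2]
pos [0.6143 0.3384 0.0088] closing axis deg 129.7 tilt 0.09 q [-0.56  0.78 -0.03  1.56  0.03  0.81  1.66] w 0.05632007659516288
```

```bash
python3 -m inch '[{"delta_pos":[0,0,-10],"twist":[0,0,0],"gripper":0.2},{"delta_pos":[0,0,-30],"twist":[0,0,0],"gripper":0.2},{"delta_pos":[0,0,-70],"twist":[0,0,0],"gripper":0.2},{"delta_pos":[0,0,-110],"twist":[0,0,0],"gripper":0.2},{"delta_pos":[0,0,-150],"twist":[0,0,0],"gripper":0.2},{"delta_pos":[0,0,-150],"twist":[0,0,0],"gripper":0.2}]'
python3 go.py 0.466 0.366 0.155
python3 -c '
from h import *
cv2.imwrite("pics/a2.png",cv2.resize(env.read_camera("scene")[60:260,170:370],None,fx=3,fy=3,interpolation=cv2.INTER_CUBIC))'
```

```text
clock: 4.85
eef_pos: [0.6166, 0.3398, 0.1652]
tcp_rot: [-0.34, 0.941, 0.001, 0.005]
wrist_force: [0.0, 0.3, -0.3]
gripper_width: 0.056
grasp_force: 43.2
[ 99.2 116.4   9. ]
pos [0.6166 0.3398 0.1652] closing axis deg 129.7 tilt 0.59 q [-0.56  0.61 -0.03  1.44  0.02  1.08  1.67] w 0.05596201042816326
```

View pics/a2.png

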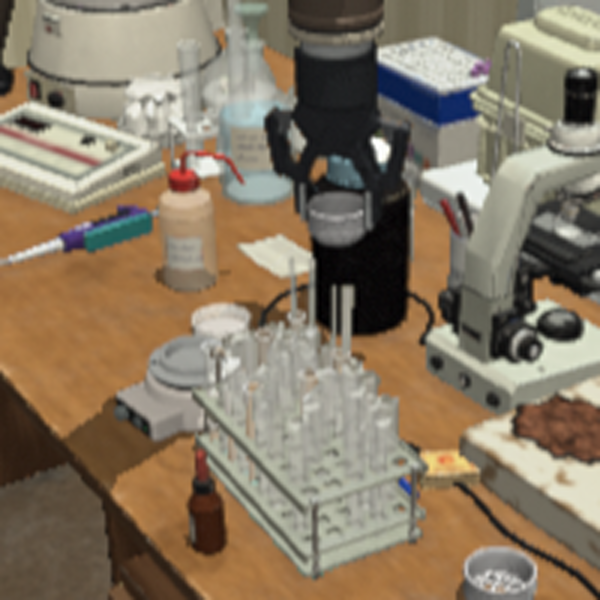

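The pan is held upright between the pads at crop (338,218). Now over to the shaker.

```bash
python3 -m inch '[{"delta_pos":[98,116,0],"twist":[0,0,0],"gripper":0.2},{"delta_pos":[98,116,0],"twist":[0,0,0],"gripper":0.2},{"delta_pos":[98,116,0],"twist":[0,0,0],"gripper":0.2},{"delta_pos":[98,116,5],"twist":[0,0,0],"gripper":0.2},{"delta_pos":[98,116,5],"twist":[0,0,0],"gripper":0.2},{"delta_pos":[98,116,5],"twist":[0,0,0],"gripper":0.2}]'
python3 go.py 0.466 0.366 0.075
python3 -c '
from h import *
cv2.imwrite("pics/a3.png",cv2.resize(env.read_camera("scene")[60:260,170:370],None,fx=3,fy=3,interpolation=cv2.INTER_CUBIC))'
```

```text
clock: 5.5
eef_pos: [0.465, 0.3638, 0.1524]
tcp_rot: [-0.339, 0.941, -0.001, -0.0]
wrist_force: [0.4, -0.6, -0.5]
gripper_width: 0.056
grasp_force: 43.1
[-2.2  1.1 77.4]
pos [0.465  0.3638 0.1524] closing axis deg 129.7 tilt 0.07 q [-0.71  0.46 -0.06  1.75  0.03  0.94  1.48] w 0.05601876854881112
```

View pics/a3.png

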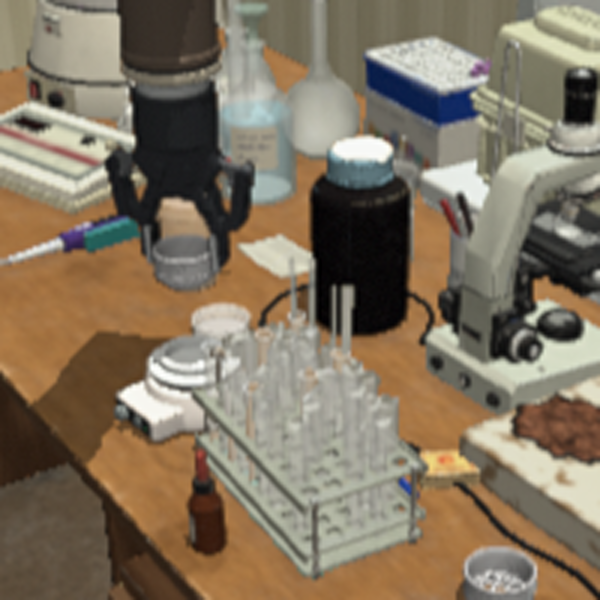

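```bash
python3 -c '
from h import *
print(proj("scene",[.465,.364,.1636]))'
python3 -m inch '[{"delta_pos":[-2,1,25],"twist":[0,0,0],"gripper":0.2},{"delta_pos":[-2,1,50],"twist":[0,0,0],"gripper":0.2},{"delta_pos":[-2,1,68],"twist":[0,0,0],"gripper":0.2},{"delta_pos":[-2,1,74],"twist":[0,0,0],"gripper":0.2},{"delta_pos":[-2,1,80],"twist":[0,0,0],"gripper":0.2},{"delta_pos":[-2,1,84],"twist":[0,0,0],"gripper":0.2}]'
python3 go.py 0.466 0.366 0.065
```

```text
[231.65460893 145.41510815]
clock: 6.15
eef_pos: [0.466, 0.3667, 0.0691]
tcp_rot: [-0.339, 0.941, 0.0, 0.0]
wrist_force: [-0.6, 0.1, -0.4]
gripper_width: 0.0557
grasp_force: 43.1
[ 0.5 -0.5  4.1]
pos [0.466  0.3667 0.0691] closing axis deg 129.7 tilt 0.05 q [-0.72  0.56 -0.06  1.82  0.04  0.76  1.47] w 0.05573160255061046
```

No force yet. I'll press down gently.

```bash
python3 -m inch '[{"delta_pos":[0,0,3],"twist":[0,0,0],"gripper":0.2},{"delta_pos":[0,0,5],"twist":[0,0,0],"gripper":0.2},{"delta_pos":[0,0,5],"twist":[0,0,0],"gripper":0.2}]'
python3 -m inch '[{"delta_pos":[0,0,2],"twist":[0,0,0],"gripper":0.2},{"delta_pos":[0,0,2],"twist":[0,0,0],"gripper":0.2}]'
```

```text
clock: 6.45
eef_pos: [0.4656, 0.367, 0.0648]
tcp_rot: [-0.34, 0.941, 0.0, 0.001]
wrist_force: [-0.1, -1.5, 2.0]
gripper_width: 0.056
grasp_force: 43.3
clock: 6.65
eef_pos: [0.4657, 0.367, 0.0646]
tcp_rot: [-0.34, 0.941, 0.0, 0.001]
wrist_force: [-5.6, -5.2, 23.6]
gripper_width: 0.0558
grasp_force: 45.7
```

Contact came at the predicted home height (0.0647), so the pan is home. Release and rise.

```bash
python3 -m inch '[{"delta_pos":[0,0,-2],"twist":[0,0,0],"gripper":0.2},{"delta_pos":[0,0,-2],"twist":[0,0,0],"gripper":0.7},{"delta_pos":[0,0,-2],"twist":[0,0,0],"gripper":0.8},{"delta_pos":[0,0,-20],"twist":[0,0,0],"gripper":0.8},{"delta_pos":[0,0,-60],"twist":[0,0,0],"gripper":0.8},{"delta_pos":[0,0,-110],"twist":[0,0,0],"gripper":0.8},{"delta_pos":[0,0,-160],"twist":[0,0,0],"gripper":1},{"delta_pos":[0,0,-190],"twist":[0,0,0],"gripper":1}]'
python3 go.py 0.466 0.366 0.25 0.583 -0.163 0.25
python3 -c '
from h import *
S=env.read_camera("scene");T=env.read_camera("top")
cv2.imwrite("pics/a4.png",np.hstack([cv2.resize(S[130:230,180:310],(520,400),interpolation=cv2.INTER_CUBIC),cv2.resize(T[190:250,170:210],(267,400))]))
print(proj("scene",[.466,.366,.076]))'
```

```text
clock: 7.45
eef_pos: [0.466, 0.3675, 0.256]
tcp_rot: [-0.34, 0.941, 0.001, 0.002]
wrist_force: [0.8, 0.4, -0.3]
gripper_width: 0.0854
grasp_force: 0.0
[ 0.9 -1.2  5.9]
[ 249.  -482.9    4.7]
pos [0.466  0.3675 0.256 ] closing axis deg 129.7 tilt 0.25 q [-0.72  0.36 -0.06  1.62  0.02  1.16  1.49] w 0.08540532950952825
[233.7006134  172.77707765]
```

View pics/a4.png

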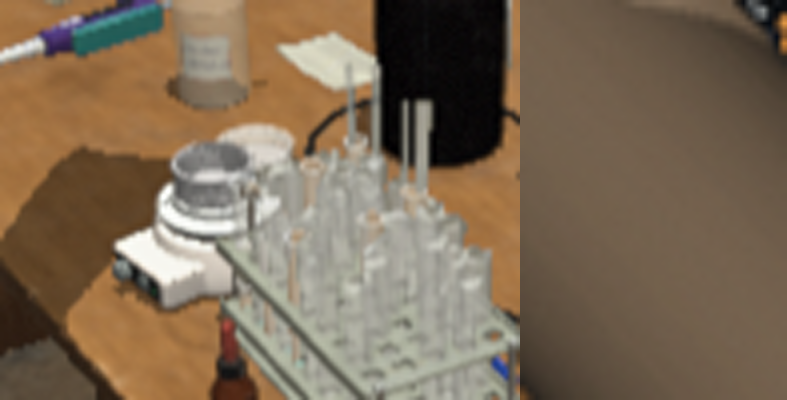

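The pan sits level in the seat at crop (210,175). Next is the fine sieve, with a closing axis of about 115° to clear the cable and the slab.

```bash
python3 -m inch '[{"delta_pos":[0,0,-24],"twist":[0,0,0.1],"gripper":1},{"delta_pos":[249,-483,-24],"twist":[0,0,0.25],"gripper":1},{"delta_pos":[249,-483,-24],"twist":[0,0,0.25],"gripper":1},{"delta_pos":[249,-483,-24],"twist":[0,0,0.25],"gripper":1},{"delta_pos":[249,-483,-24],"twist":[0,0,0.25],"gripper":1},{"delta_pos":[249,-483,-24],"twist":[0,0,0.25],"gripper":1},{"delta_pos":[249,-483,-24],"twist":[0,0,0.25],"gripper":1},{"delta_pos":[249,-483,-24],"twist":[0,0,0.25],"gripper":1}]'
python3 go.py 0.583 -0.163 0.25
python3 -c '
from h import *
for p in ([.5,.22,.15],[.5,.22,.2],[.46,.2,.15]):print(proj("scene",p))'
```

```text
clock: 8.35
eef_pos: [0.5403, 0.0229, 0.2751]
tcp_rot: [-0.22, 0.976, 0.0, -0.0]
wrist_force: [1.8, 0.1, 0.3]
gripper_width: 0.0852
grasp_force: 0.0
[  41.1 -186.3   25.1]
pos [0.5403 0.0229 0.2751] closing axis deg 115.4 tilt 0.05 q [-0.26  0.26  0.15  1.72 -0.04  1.16  1.92] w 0.08524248486431966
[270.01108213 167.16796507]
[269.57695288 149.78025647]
[260.73041592 174.5781944 ]
```

```bash
python3 -m inch '[{"delta_pos":[38,-175,25],"twist":[0,0,0],"gripper":1},{"delta_pos":[38,-175,25],"twist":[0,0,0],"gripper":1},{"delta_pos":[38,-175,25],"twist":[0,0,0],"gripper":1},{"delta_pos":[38,-175,25],"twist":[0,0,0],"gripper":1},{"delta_pos":[38,-175,25],"twist":[0,0,0],"gripper":1},{"delta_pos":[38,-175,25],"twist":[0,0,0],"gripper":1}]'
python3 go.py 0.583 -0.163 0.008
```

```text
clock: 8.95
eef_pos: [0.5807, -0.1498, 0.2497]
tcp_rot: [-0.219, 0.976, 0.0, -0.001]
wrist_force: [0.7, 0.4, 0.1]
gripper_width: 0.0857
grasp_force: 0.0
[  3.2 -13.2 241.6]
pos [ 0.5807 -0.1498  0.2497] closing axis deg 115.3 tilt 0.12 q [ 0.    0.38  0.23  1.62 -0.09  1.15  2.26] w 0.08566173709419177
```

```bash
python3 -m inch '[{"delta_pos":[3,-13,30],"twist":[0,0,0],"gripper":1},{"delta_pos":[3,-13,70],"twist":[0,0,0],"gripper":1},{"delta_pos":[3,-13,110],"twist":[0,0,0],"gripper":1},{"delta_pos":[3,-13,150],"twist":[0,0,0],"gripper":1},{"delta_pos":[3,-13,180],"twist":[0,0,0],"gripper":1},{"delta_pos":[3,-13,195],"twist":[0,0,0],"gripper":1},{"delta_pos":[3,-13,195],"twist":[0,0,0],"gripper":1}]'
python3 go.py 0.583 -0.163 0.008
python3 -c '
from h import *
cv2.imwrite("pics/b1.png",cv2.resize(env.read_camera("scene")[180:320,300:460],None,fx=4,fy=4,interpolation=cv2.INTER_CUBIC))'
```

```text
clock: 9.65
eef_pos: [0.5829, -0.1606, 0.0542]
tcp_rot: [-0.221, 0.975, 0.001, -0.002]
wrist_force: [-0.3, 0.0, 0.2]
gripper_width: 0.0854
grasp_force: 0.0
[ 0.8 -2.3 46.2]
pos [ 0.5829 -0.1606  0.0542] closing axis deg 115.5 tilt 0.22 q [ 0.06  0.6   0.18  1.81 -0.15  0.75  2.33] w 0.08540383408081847
```

View pics/b1.png

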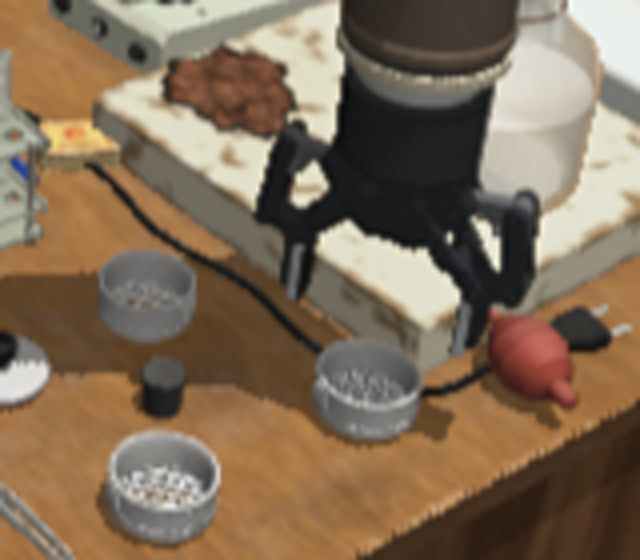

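The fingers are around the fine sieve at crop (368,388). The right finger is close to the slab corner and the red bulb, so I'll check those gaps.

```bash
python3 -c '
from h import *
print("slab corner bottom",plane("scene",(405,271),0),"top z.03",plane("scene",(405,261.5),.03),plane("top",(396,163),.03))
print("bulb",plane("scene",(432,269),.015),plane("top",(411,142),.015),"bulb low-left",plane("scene",(424,271),.01))
c=np.array([.583,-.163]);a=np.radians(115.4)
u=np.array([np.cos(a),np.sin(a)]);v=np.array([-u[1],u[0]])
for s in(-1,1):
  for w in(-11,11):
    for d in(43,57): print(s,w,d,(c+s*u*d/1e3+v*w/1e3).round(3),proj("scene",[*(c+s*u*d/1e3+v*w/1e3),.03]).round())
'
```

```text
slab corner bottom [ 0.63816519 -0.15181624  0.        ] top z.03 [ 0.63382032 -0.15042656  0.03      ] [ 0.61333378 -0.15471122  0.03      ]
bulb [ 0.68079536 -0.19212203  0.015     ] [ 0.67436127 -0.20189698  0.015     ] bulb low-left [ 0.66521454 -0.18332856  0.01      ]
-1 -11 43 [ 0.611 -0.197] [413. 276.]
-1 -11 57 [ 0.617 -0.21 ] [419. 279.]
-1 11 43 [ 0.592 -0.207] [410. 282.]
-1 11 57 [ 0.598 -0.219] [416. 285.]
1 -11 43 [ 0.574 -0.119] [377. 263.]
1 -11 57 [ 0.568 -0.107] [371. 261.]
1 11 43 [ 0.555 -0.129] [373. 269.]
1 11 57 [ 0.549 -0.116] [367. 267.]
```

All gaps are 40 mm or more. Down, grip and lift.

```bash
python3 -m inch '[{"delta_pos":[1,-2,15],"twist":[0,0,0],"gripper":1},{"delta_pos":[1,-2,32],"twist":[0,0,0],"gripper":1},{"delta_pos":[1,-2,46],"twist":[0,0,0],"gripper":1},{"delta_pos":[1,-2,46],"twist":[0,0,0],"gripper":1}]'
python3 -m inch '[{"delta_pos":[0,0,0],"twist":[0,0,0],"gripper":0.2},{"delta_pos":[0,0,0],"twist":[0,0,0],"gripper":0.2},{"delta_pos":[0,0,0],"twist":[0,0,0],"gripper":0.2},{"delta_pos":[0,0,0],"twist":[0,0,0],"gripper":0.2},{"delta_pos":[0,0,0],"twist":[0,0,0],"gripper":0.2},{"delta_pos":[0,0,0],"twist":[0,0,0],"gripper":0.2}]' 40
python3 go.py 0.583 -0.163 0.008
python3 -m inch '[{"delta_pos":[0,0,-10],"twist":[0,0,0],"gripper":0.2},{"delta_pos":[0,0,-40],"twist":[0,0,0],"gripper":0.2},{"delta_pos":[0,0,-85],"twist":[0,0,0],"gripper":0.2},{"delta_pos":[0,0,-130],"twist":[0,0,0],"gripper":0.2},{"delta_pos":[0,0,-180],"twist":[0,0,0],"gripper":0.2},{"delta_pos":[0,0,-230],"twist":[0,0,0],"gripper":0.2},{"delta_pos":[0,0,-265],"twist":[0,0,0],"gripper":0.2},{"delta_pos":[0,0,-265],"twist":[0,0,0],"gripper":0.2}]'
python3 go.py 0.466 0.366 0.27
```

```text
clock: 10.1
eef_pos: [0.5833, -0.1645, 0.0087]
tcp_rot: [-0.22, 0.976, 0.0, -0.001]
wrist_force: [-0.4, 1.0, 0.5]
gripper_width: 0.0855
grasp_force: 0.0
clock: 10.7
eef_pos: [0.5848, -0.1648, 0.0111]
tcp_rot: [-0.22, 0.976, -0.0, 0.001]
wrist_force: [-1.3, 0.6, 7.0]
gripper_width: 0.0554
grasp_force: 42.8
[0.8 2.3 3.1]
pos [ 0.5848 -0.1648  0.0111] closing axis deg 115.4 tilt 0.09 q [ 0.07  0.66  0.16  1.83 -0.16  0.66  2.35] w 0.05536235732190862
clock: 11.5
eef_pos: [0.5864, -0.1658, 0.2817]
tcp_rot: [-0.22, 0.976, -0.002, 0.005]
wrist_force: [0.8, -0.3, -1.0]
gripper_width: 0.0556
grasp_force: 43.1
[-118.9  532.1    9.5]
pos [ 0.5864 -0.1658  0.2817] closing axis deg 115.4 tilt 0.59 q [ 0.02  0.37  0.24  1.56 -0.09  1.21  2.29] w 0.05560746053564836
```

```bash
python3 -m inch '[{"delta_pos":[-119,532,5],"twist":[0,0,0],"gripper":0.2},{"delta_pos":[-119,532,5],"twist":[0,0,0],"gripper":0.2},{"delta_pos":[-119,532,5],"twist":[0,0,0],"gripper":0.2},{"delta_pos":[-119,532,5],"twist":[0,0,0],"gripper":0.2},{"delta_pos":[-119,532,5],"twist":[0,0,0],"gripper":0.2},{"delta_pos":[-119,532,5],"twist":[0,0,0],"gripper":0.2},{"delta_pos":[-119,532,5],"twist":[0,0,0],"gripper":0.2},{"delta_pos":[-119,532,5],"twist":[0,0,0],"gripper":0.2}]'
python3 go.py 0.466 0.367 0.27
```

```text
clock: 12.3
eef_pos: [0.4943, 0.2268, 0.2711]
tcp_rot: [-0.22, 0.976, -0.0, -0.0]
wrist_force: [1.1, 0.3, -0.0]
gripper_width: 0.0558
grasp_force: 43.1
[-34.5 138.8   1.1]
pos [0.4943 0.2268 0.2711] closing axis deg 115.4 tilt 0.02 q [-0.57  0.27  0.05  1.72 -0.02  1.16  1.5 ] w 0.05577023600819731
```

```bash
python3 -m inch '[{"delta_pos":[-34,138,0],"twist":[0,0,0],"gripper":0.2},{"delta_pos":[-34,138,0],"twist":[0,0,0],"gripper":0.2},{"delta_pos":[-34,138,0],"twist":[0,0,0],"gripper":0.2},{"delta_pos":[-34,138,0],"twist":[0,0,0],"gripper":0.2},{"delta_pos":[-34,138,0],"twist":[0,0,0],"gripper":0.2}]'
python3 go.py 0.466 0.367 0.0911
```

```text
clock: 12.8
eef_pos: [0.4662, 0.3652, 0.2706]
tcp_rot: [-0.221, 0.975, -0.0, -0.001]
wrist_force: [0.9, -1.4, -0.5]
gripper_width: 0.0555
grasp_force: 43.2
[ -0.9   1.8 179.4]
pos [0.4662 0.3652 0.2706] closing axis deg 115.5 tilt 0.08 q [-0.76  0.35  0.    1.6  -0.    1.19  1.26] w 0.055520913573960086
```

```bash
python3 -m inch '[{"delta_pos":[-1,2,40],"twist":[0,0,0],"gripper":0.2},{"delta_pos":[-1,2,80],"twist":[0,0,0],"gripper":0.2},{"delta_pos":[-1,2,120],"twist":[0,0,0],"gripper":0.2},{"delta_pos":[-1,2,150],"twist":[0,0,0],"gripper":0.2},{"delta_pos":[-1,2,165],"twist":[0,0,0],"gripper":0.2},{"delta_pos":[-1,2,172],"twist":[0,0,0],"gripper":0.2},{"delta_pos":[-1,2,177],"twist":[0,0,0],"gripper":0.2},{"delta_pos":[-1,2,177],"twist":[0,0,0],"gripper":0.2}]'
python3 go.py 0.466 0.367 0.0911
python3 -m inch '[{"delta_pos":[0,0,3],"twist":[0,0,0],"gripper":0.2},{"delta_pos":[0,0,3],"twist":[0,0,0],"gripper":0.2}]'
```

```text
clock: 13.6
eef_pos: [0.4677, 0.3662, 0.0946]
tcp_rot: [-0.219, 0.976, -0.0, 0.0]
wrist_force: [0.2, 0.2, -1.5]
gripper_width: 0.0558
grasp_force: 43.2
[1.2 1.4 3.5]
pos [0.4677 0.3662 0.0946] closing axis deg 115.3 tilt 0.03 q [-0.75  0.53 -0.01  1.8   0.01  0.81  1.25] w 0.05584439521101331
clock: 13.8
eef_pos: [0.4675, 0.367, 0.0918]
tcp_rot: [-0.22, 0.976, 0.0, 0.0]
wrist_force: [-0.7, 0.3, -0.3]
gripper_width: 0.0559
grasp_force: 43.2
```

```bash
python3 -m inch '[{"delta_pos":[0,0,2],"twist":[0,0,0],"gripper":0.2},{"delta_pos":[0,0,3],"twist":[0,0,0],"gripper":0.2},{"delta_pos":[0,0,3],"twist":[0,0,0],"gripper":0.2}]'
```

```text
clock: 14.1
eef_pos: [0.4679, 0.3673, 0.0908]
tcp_rot: [-0.22, 0.976, 0.001, 0.001]
wrist_force: [-4.2, -4.6, 20.1]
gripper_width: 0.056
grasp_force: 45.5
```

Home at the predicted height (0.091). Release, rise and head to the medium sieve.

```bash
python3 -m inch '[{"delta_pos":[0,0,-2],"twist":[0,0,0],"gripper":0.2},{"delta_pos":[0,0,-2],"twist":[0,0,0],"gripper":0.7},{"delta_pos":[0,0,-2],"twist":[0,0,0],"gripper":0.8},{"delta_pos":[0,0,-20],"twist":[0,0,0],"gripper":0.8},{"delta_pos":[0,0,-60],"twist":[0,0,0],"gripper":0.8},{"delta_pos":[0,0,-110],"twist":[0,0,0],"gripper":0.8},{"delta_pos":[0,0,-155],"twist":[0,0,0],"gripper":1},{"delta_pos":[0,0,-175],"twist":[0,0,0],"gripper":1}]'
python3 go.py 0.438 -0.160 0.26
```

```text
clock: 14.9
eef_pos: [0.4684, 0.3679, 0.2679]
tcp_rot: [-0.22, 0.976, 0.002, 0.003]
wrist_force: [1.0, 1.0, -0.1]
gripper_width: 0.0857
grasp_force: 0.0
[ 253.8 -463.9    5.6]
pos [0.4684 0.3679 0.2679] closing axis deg 115.4 tilt 0.34 q [-0.76  0.36  0.    1.6  -0.    1.18  1.26] w 0.08565282645763597
```

```bash
python3 -m inch '[{"delta_pos":[254,-464,5],"twist":[0,0,0],"gripper":1},{"delta_pos":[254,-464,5],"twist":[0,0,0],"gripper":1},{"delta_pos":[254,-464,5],"twist":[0,0,0],"gripper":1},{"delta_pos":[254,-464,5],"twist":[0,0,0],"gripper":1},{"delta_pos":[254,-464,5],"twist":[0,0,0],"gripper":1},{"delta_pos":[254,-464,5],"twist":[0,0,0],"gripper":1},{"delta_pos":[254,-464,5],"twist":[0,0,0],"gripper":1},{"delta_pos":[254,-464,5],"twist":[0,0,0],"gripper":1}]'
python3 go.py 0.438 -0.160 0.26
```

```text
clock: 15.7
eef_pos: [0.4436, -0.0344, 0.2596]
tcp_rot: [-0.22, 0.976, 0.0, 0.0]
wrist_force: [1.6, -0.9, -0.0]
gripper_width: 0.0853
grasp_force: 0.0
[  59.  -111.    -0.4]
pos [ 0.4436 -0.0344  0.2596] closing axis deg 115.4 tilt 0.04 q [-0.24  0.11  0.22  1.96 -0.03  1.08  2.  ] w 0.08531627340139084
```

```bash
python3 -m inch '[{"delta_pos":[59,-111,0],"twist":[0,0,0],"gripper":1},{"delta_pos":[59,-111,30],"twist":[0,0,0],"gripper":1},{"delta_pos":[59,-111,60],"twist":[0,0,0],"gripper":1},{"delta_pos":[59,-111,90],"twist":[0,0,0],"gripper":1},{"delta_pos":[59,-111,130],"twist":[0,0,0],"gripper":1},{"delta_pos":[59,-111,170],"twist":[0,0,0],"gripper":1},{"delta_pos":[59,-111,200],"twist":[0,0,0],"gripper":1},{"delta_pos":[59,-111,200],"twist":[0,0,0],"gripper":1}]'
python3 go.py 0.438 -0.160 0.008
```

```text
clock: 16.5
eef_pos: [0.4358, -0.1574, 0.0564]
tcp_rot: [-0.22, 0.976, 0.001, -0.003]
wrist_force: [-1.0, 0.5, 0.8]
gripper_width: 0.0855
grasp_force: 0.0
[-1.2 -3.5 48.4]
pos [ 0.4358 -0.1574  0.0564] closing axis deg 115.4 tilt 0.38 q [ 0.03  0.43  0.26  2.16 -0.2   0.58  2.45] w 0.08554291808369524
```

```bash
python3 -m inch '[{"delta_pos":[-1,-3,15],"twist":[0,0,0],"gripper":1},{"delta_pos":[-1,-3,32],"twist":[0,0,0],"gripper":1},{"delta_pos":[-1,-3,48],"twist":[0,0,0],"gripper":1},{"delta_pos":[-1,-3,48],"twist":[0,0,0],"gripper":1}]'
python3 -m inch '[{"delta_pos":[0,0,0],"twist":[0,0,0],"gripper":0.2},{"delta_pos":[0,0,0],"twist":[0,0,0],"gripper":0.2},{"delta_pos":[0,0,0],"twist":[0,0,0],"gripper":0.2},{"delta_pos":[0,0,0],"twist":[0,0,0],"gripper":0.2},{"delta_pos":[0,0,0],"twist":[0,0,0],"gripper":0.2},{"delta_pos":[0,0,0],"twist":[0,0,0],"gripper":0.2}]' 40
python3 go.py 0.438 -0.160 0.008
python3 -m inch '[{"delta_pos":[0,0,-10],"twist":[0,0,0],"gripper":0.2},{"delta_pos":[0,0,-40],"twist":[0,0,0],"gripper":0.2},{"delta_pos":[0,0,-85],"twist":[0,0,0],"gripper":0.2},{"delta_pos":[0,0,-130],"twist":[0,0,0],"gripper":0.2},{"delta_pos":[0,0,-180],"twist":[0,0,0],"gripper":0.2},{"delta_pos":[0,0,-230],"twist":[0,0,0],"gripper":0.2},{"delta_pos":[0,0,-265],"twist":[0,0,0],"gripper":0.2},{"delta_pos":[0,0,-265],"twist":[0,0,0],"gripper":0.2}]'
python3 go.py 0.467 0.367 0.28
```

```text
clock: 16.9
eef_pos: [0.4405, -0.1602, 0.0115]
tcp_rot: [-0.22, 0.976, 0.0, -0.0]
wrist_force: [-0.5, -0.8, 0.3]
gripper_width: 0.0851
grasp_force: 0.0
clock: 17.5
eef_pos: [0.4414, -0.1604, 0.013]
tcp_rot: [-0.22, 0.976, -0.0, 0.001]
wrist_force: [-2.4, 0.8, 10.1]
gripper_width: 0.056
grasp_force: 40.5
[2.9 1.8 5. ]
pos [ 0.4414 -0.1604  0.013 ] closing axis deg 115.4 tilt 0.12 q [ 0.07  0.51  0.22  2.17 -0.24  0.47  2.49] w 0.055957697197905276
clock: 18.3
eef_pos: [0.4426, -0.1613, 0.2824]
tcp_rot: [-0.219, 0.976, -0.002, 0.005]
wrist_force: [0.9, -0.2, -1.8]
gripper_width: 0.0555
grasp_force: 43.8
[-248.3  467.     2. ]
pos [ 0.4426 -0.1613  0.2824] closing axis deg 115.4 tilt 0.56 q [-0.08  0.12  0.36  1.88 -0.05  1.13  2.31] w 0.05547134809110209
```

```bash
python3 -m inch '[{"delta_pos":[-250,467,0],"twist":[0,0,0],"gripper":0.2},{"delta_pos":[-250,467,0],"twist":[0,0,0],"gripper":0.2},{"delta_pos":[-250,467,0],"twist":[0,0,0],"gripper":0.2},{"delta_pos":[-250,467,0],"twist":[0,0,0],"gripper":0.2},{"delta_pos":[-250,467,0],"twist":[0,0,0],"gripper":0.2},{"delta_pos":[-250,467,0],"twist":[0,0,0],"gripper":0.2},{"delta_pos":[-250,467,0],"twist":[0,0,0],"gripper":0.2},{"delta_pos":[-250,467,0],"twist":[0,0,0],"gripper":0.2}]'
python3 go.py 0.467 0.367 0.117
```

```text
clock: 19.1
eef_pos: [0.4592, 0.2406, 0.2766]
tcp_rot: [-0.219, 0.976, -0.0, -0.0]
wrist_force: [1.1, -0.7, -1.3]
gripper_width: 0.0555
grasp_force: 43.7
[-61.3 111.  159.6]
pos [0.4592 0.2406 0.2766] closing axis deg 115.4 tilt 0.03 q [-0.62  0.22  0.04  1.76 -0.01  1.15  1.44] w 0.05553081626569338
```

```bash
python3 -m inch '[{"delta_pos":[-63,111,0],"twist":[0,0,0],"gripper":0.2},{"delta_pos":[-63,111,0],"twist":[0,0,0],"gripper":0.2},{"delta_pos":[-63,111,0],"twist":[0,0,0],"gripper":0.2},{"delta_pos":[-63,111,0],"twist":[0,0,0],"gripper":0.2},{"delta_pos":[-63,111,40],"twist":[0,0,0],"gripper":0.2},{"delta_pos":[-63,111,80],"twist":[0,0,0],"gripper":0.2},{"delta_pos":[-63,111,120],"twist":[0,0,0],"gripper":0.2},{"delta_pos":[-63,111,120],"twist":[0,0,0],"gripper":0.2}]'
python3 go.py 0.467 0.367 0.117
```

```text
clock: 19.9
eef_pos: [0.4664, 0.3626, 0.1516]
tcp_rot: [-0.219, 0.976, -0.003, -0.004]
wrist_force: [-1.3, -0.7, -1.8]
gripper_width: 0.0554
grasp_force: 43.7
[-2.8  3.9 34.6]
pos [0.4664 0.3626 0.1516] closing axis deg 115.3 tilt 0.6 q [-0.75  0.46 -0.    1.75  0.    0.95  1.26] w 0.055440984750922434
```

```bash
python3 -m inch '[{"delta_pos":[-4,4,10],"twist":[0,0,0],"gripper":0.2},{"delta_pos":[-4,4,20],"twist":[0,0,0],"gripper":0.2},{"delta_pos":[-4,4,27],"twist":[0,0,0],"gripper":0.2},{"delta_pos":[-4,4,32],"twist":[0,0,0],"gripper":0.2},{"delta_pos":[-4,4,32],"twist":[0,0,0],"gripper":0.2}]'
python3 go.py 0.467 0.367 0.117
python3 -m inch '[{"delta_pos":[0,0,2],"twist":[0,0,0],"gripper":0.2},{"delta_pos":[0,0,3],"twist":[0,0,0],"gripper":0.2},{"delta_pos":[0,0,3],"twist":[0,0,0],"gripper":0.2}]'
```

```text
clock: 20.4
eef_pos: [0.471, 0.3716, 0.1243]
tcp_rot: [-0.22, 0.976, -0.0, -0.0]
wrist_force: [0.0, 0.4, -2.0]
gripper_width: 0.0558
grasp_force: 43.7
[ 5.6 -2.4  7.3]
pos [0.471  0.3716 0.1243] closing axis deg 115.4 tilt 0.02 q [-0.75  0.5  -0.01  1.76  0.    0.88  1.25] w 0.055785338047716335
clock: 20.7
eef_pos: [0.4712, 0.3717, 0.1217]
tcp_rot: [-0.22, 0.976, 0.0, 0.0]
wrist_force: [-1.0, -0.9, -1.5]
gripper_width: 0.0554
grasp_force: 43.8
```

```bash
python3 -m inch '[{"delta_pos":[4,-2,0],"twist":[0,0,0],"gripper":0.2},{"delta_pos":[4,-2,2],"twist":[0,0,0],"gripper":0.2},{"delta_pos":[4,-2,4],"twist":[0,0,0],"gripper":0.2},{"delta_pos":[4,-2,4],"twist":[0,0,0],"gripper":0.2}]'
python3 go.py 0.467 0.367 0.117
```

```text
clock: 21.1
eef_pos: [0.4683, 0.3682, 0.1173]
tcp_rot: [-0.22, 0.976, -0.0, -0.0]
wrist_force: [-0.8, -0.3, -0.8]
gripper_width: 0.0555
grasp_force: 43.8
[ 1.7 -0.5  0.3]
pos [0.4683 0.3682 0.1173] closing axis deg 115.4 tilt 0.01 q [-0.75  0.5  -0.01  1.78  0.    0.86  1.25] w 0.05551169169366334
```

```bash
python3 -m inch '[{"delta_pos":[0,0,2],"twist":[0,0,0],"gripper":0.2},{"delta_pos":[0,0,3],"twist":[0,0,0],"gripper":0.2},{"delta_pos":[0,0,3],"twist":[0,0,0],"gripper":0.2}]'
```

```text
clock: 21.4
eef_pos: [0.4693, 0.3688, 0.1168]
tcp_rot: [-0.22, 0.976, 0.001, 0.001]
wrist_force: [-3.2, -3.8, 19.8]
gripper_width: 0.0555
grasp_force: 46.0
```

Home at 0.117. Release and go to the coarse sieve.

```bash
python3 -m inch '[{"delta_pos":[0,0,-2],"twist":[0,0,0],"gripper":0.2},{"delta_pos":[0,0,-2],"twist":[0,0,0],"gripper":0.7},{"delta_pos":[0,0,-2],"twist":[0,0,0],"gripper":0.8},{"delta_pos":[0,0,-20],"twist":[0,0,0],"gripper":0.8},{"delta_pos":[0,0,-60],"twist":[0,0,0],"gripper":0.8},{"delta_pos":[0,0,-100],"twist":[0,0,0],"gripper":0.8},{"delta_pos":[0,0,-140],"twist":[0,0,0],"gripper":1},{"delta_pos":[0,0,-160],"twist":[0,0,0],"gripper":1}]'
python3 go.py 0.5305 -0.029 0.26
```

```text
clock: 22.2
eef_pos: [0.4693, 0.3691, 0.2781]
tcp_rot: [-0.22, 0.976, 0.001, 0.002]
wrist_force: [0.6, -0.1, -0.1]
gripper_width: 0.0852
grasp_force: 0.0
[ 115.5 -386.    17.1]
pos [0.4693 0.3691 0.2781] closing axis deg 115.4 tilt 0.26 q [-0.76  0.35  0.    1.58 -0.    1.2   1.26] w 0.085185199975648
```

```bash
python3 -m inch '[{"delta_pos":[115,-386,5],"twist":[0,0,0],"gripper":1},{"delta_pos":[115,-386,5],"twist":[0,0,0],"gripper":1},{"delta_pos":[115,-386,5],"twist":[0,0,0],"gripper":1},{"delta_pos":[115,-386,5],"twist":[0,0,0],"gripper":1},{"delta_pos":[115,-386,5],"twist":[0,0,0],"gripper":1},{"delta_pos":[115,-386,5],"twist":[0,0,0],"gripper":1},{"delta_pos":[115,-386,5],"twist":[0,0,0],"gripper":1},{"delta_pos":[115,-386,5],"twist":[0,0,0],"gripper":1}]'
python3 -m inch '[{"delta_pos":[1,-4,0],"twist":[0,0,0],"gripper":1},{"delta_pos":[1,-4,0],"twist":[0,0,0],"gripper":1}]'
python3 go.py 0.5305 -0.029 0.008
```

```text
clock: 23.0
eef_pos: [0.5295, -0.0289, 0.2695]
tcp_rot: [-0.22, 0.976, 0.0, 0.0]
wrist_force: [0.4, 0.8, -0.3]
gripper_width: 0.0854
grasp_force: 0.0
clock: 23.2
eef_pos: [0.5304, -0.0327, 0.2693]
tcp_rot: [-0.218, 0.976, -0.0, -0.0]
wrist_force: [0.3, 1.8, -0.2]
gripper_width: 0.0854
grasp_force: 0.0
[ -1.8   3.3 261.2]
pos [ 0.5304 -0.0327  0.2693] closing axis deg 115.2 tilt 0.03 q [-0.19  0.25  0.19  1.76 -0.05  1.14  2.03] w 0.08542563453658378
```

```bash
python3 -m inch '[{"delta_pos":[-2,3,40],"twist":[0,0,0],"gripper":1},{"delta_pos":[-2,3,80],"twist":[0,0,0],"gripper":1},{"delta_pos":[-2,3,120],"twist":[0,0,0],"gripper":1},{"delta_pos":[-2,3,160],"twist":[0,0,0],"gripper":1},{"delta_pos":[-2,3,195],"twist":[0,0,0],"gripper":1},{"delta_pos":[-2,3,215],"twist":[0,0,0],"gripper":1},{"delta_pos":[-2,3,215],"twist":[0,0,0],"gripper":1},{"delta_pos":[-2,3,215],"twist":[0,0,0],"gripper":1}]'
python3 go.py 0.5305 -0.029 0.008
```

```text
clock: 24.0
eef_pos: [0.531, -0.0259, 0.0548]
tcp_rot: [-0.221, 0.975, 0.0, -0.0]
wrist_force: [-0.3, 0.8, 0.6]
gripper_width: 0.0854
grasp_force: 0.0
[ 1.8 -2.6 46.8]
pos [ 0.531  -0.0259  0.0548] closing axis deg 115.5 tilt 0.05 q [-0.16  0.51  0.14  1.99 -0.11  0.65  2.08] w 0.08541337600165658
```

```bash
python3 -m inch '[{"delta_pos":[2,-2,15],"twist":[0,0,0],"gripper":1},{"delta_pos":[2,-2,32],"twist":[0,0,0],"gripper":1},{"delta_pos":[2,-2,46],"twist":[0,0,0],"gripper":1},{"delta_pos":[2,-2,46],"twist":[0,0,0],"gripper":1},{"delta_pos":[2,-2,46],"twist":[0,0,0],"gripper":1}]'
python3 -m inch '[{"delta_pos":[0,0,0],"twist":[0,0,0],"gripper":0.2},{"delta_pos":[0,0,0],"twist":[0,0,0],"gripper":0.2},{"delta_pos":[0,0,0],"twist":[0,0,0],"gripper":0.2},{"delta_pos":[0,0,0],"twist":[0,0,0],"gripper":0.2},{"delta_pos":[0,0,0],"twist":[0,0,0],"gripper":0.2},{"delta_pos":[0,0,0],"twist":[0,0,0],"gripper":0.2}]' 40
python3 go.py 0.5305 -0.029 0.008
python3 -m inch '[{"delta_pos":[0,0,-10],"twist":[0,0,0],"gripper":0.2},{"delta_pos":[0,0,-40],"twist":[0,0,0],"gripper":0.2},{"delta_pos":[0,0,-85],"twist":[0,0,0],"gripper":0.2},{"delta_pos":[0,0,-130],"twist":[0,0,0],"gripper":0.2},{"delta_pos":[0,0,-180],"twist":[0,0,0],"gripper":0.2},{"delta_pos":[0,0,-230],"twist":[0,0,0],"gripper":0.2},{"delta_pos":[0,0,-275],"twist":[0,0,0],"gripper":0.2},{"delta_pos":[0,0,-275],"twist":[0,0,0],"gripper":0.2}]'
python3 go.py 0.468 0.368 0.28
```

```text
clock: 24.5
eef_pos: [0.5309, -0.0296, 0.0099]
tcp_rot: [-0.22, 0.975, 0.0, 0.001]
wrist_force: [0.4, -0.3, 0.0]
gripper_width: 0.0851
grasp_force: 0.0
clock: 25.1
eef_pos: [0.5307, -0.0299, 0.0099]
tcp_rot: [-0.22, 0.976, 0.0, 0.001]
wrist_force: [-2.4, 0.6, 11.0]
gripper_width: 0.0559
grasp_force: 40.7
[-0.2  0.9  1.9]
pos [ 0.5307 -0.0299  0.0099] closing axis deg 115.4 tilt 0.1 q [-0.13  0.58  0.12  2.02 -0.13  0.55  2.1 ] w 0.05587793637178833
clock: 25.9
eef_pos: [0.5327, -0.0304, 0.2907]
tcp_rot: [-0.219, 0.976, -0.001, 0.006]
wrist_force: [0.0, -0.3, -1.2]
gripper_width: 0.0556
grasp_force: 43.4
[-112.   387.8   10.4]
pos [ 0.5327 -0.0304  0.2907] closing axis deg 115.4 tilt 0.65 q [-0.2   0.23  0.2   1.73 -0.05  1.18  2.02] w 0.05563657965572254
```

```bash
python3 -m inch '[{"delta_pos":[-112,388,5],"twist":[0,0,0],"gripper":0.2},{"delta_pos":[-112,388,5],"twist":[0,0,0],"gripper":0.2},{"delta_pos":[-112,388,5],"twist":[0,0,0],"gripper":0.2},{"delta_pos":[-112,388,5],"twist":[0,0,0],"gripper":0.2},{"delta_pos":[-112,388,5],"twist":[0,0,0],"gripper":0.2},{"delta_pos":[-112,388,5],"twist":[0,0,0],"gripper":0.2},{"delta_pos":[-112,388,5],"twist":[0,0,0],"gripper":0.2},{"delta_pos":[-112,388,5],"twist":[0,0,0],"gripper":0.2}]'
python3 -m inch '[{"delta_pos":[-1,3,0],"twist":[0,0,0],"gripper":0.2},{"delta_pos":[-1,3,30],"twist":[0,0,0],"gripper":0.2},{"delta_pos":[-1,3,70],"twist":[0,0,0],"gripper":0.2},{"delta_pos":[-1,3,105],"twist":[0,0,0],"gripper":0.2},{"delta_pos":[-1,3,120],"twist":[0,0,0],"gripper":0.2},{"delta_pos":[-1,3,120],"twist":[0,0,0],"gripper":0.2},{"delta_pos":[-1,3,120],"twist":[0,0,0],"gripper":0.2}]'
python3 go.py 0.468 0.368 0.138
```

```text
clock: 26.7
eef_pos: [0.4644, 0.366, 0.2785]
tcp_rot: [-0.22, 0.976, -0.0, -0.0]
wrist_force: [1.4, 0.4, -1.3]
gripper_width: 0.0558
grasp_force: 43.3
clock: 27.4
eef_pos: [0.4651, 0.3675, 0.159]
tcp_rot: [-0.22, 0.976, -0.0, -0.0]
wrist_force: [0.5, 0.4, -0.9]
gripper_width: 0.0561
grasp_force: 43.4
[-2.8 -0.8 21. ]
pos [0.4651 0.3675 0.159 ] closing axis deg 115.4 tilt 0.01 q [-0.75  0.45 -0.01  1.74  0.01  0.95  1.25] w 0.05609884116863677
```

```bash
python3 -m inch '[{"delta_pos":[-2,-1,6],"twist":[0,0,0],"gripper":0.2},{"delta_pos":[-2,-1,12],"twist":[0,0,0],"gripper":0.2},{"delta_pos":[-2,-1,17],"twist":[0,0,0],"gripper":0.2},{"delta_pos":[-2,-1,19],"twist":[0,0,0],"gripper":0.2},{"delta_pos":[-2,-1,19],"twist":[0,0,0],"gripper":0.2}]'
python3 -m inch '[{"delta_pos":[0,0,1],"twist":[0,0,0],"gripper":0.2},{"delta_pos":[0,0,2],"twist":[0,0,0],"gripper":0.2},{"delta_pos":[0,0,3],"twist":[0,0,0],"gripper":0.2},{"delta_pos":[0,0,3],"twist":[0,0,0],"gripper":0.2}]'
```

```text
clock: 27.9
eef_pos: [0.4671, 0.3675, 0.1393]
tcp_rot: [-0.22, 0.976, -0.0, -0.0]
wrist_force: [-0.2, -0.4, -1.0]
gripper_width: 0.0555
grasp_force: 43.4
clock: 28.3
eef_pos: [0.4679, 0.3681, 0.1378]
tcp_rot: [-0.22, 0.976, 0.0, 0.001]
wrist_force: [-1.2, -1.4, 8.2]
gripper_width: 0.0556
grasp_force: 44.3
```

```bash
python3 -m inch '[{"delta_pos":[0,0,2],"twist":[0,0,0],"gripper":0.2},{"delta_pos":[0,0,2],"twist":[0,0,0],"gripper":0.2}]'
python3 -m inch '[{"delta_pos":[0,0,-2],"twist":[0,0,0],"gripper":0.2},{"delta_pos":[0,0,-2],"twist":[0,0,0],"gripper":0.7},{"delta_pos":[0,0,-2],"twist":[0,0,0],"gripper":0.8},{"delta_pos":[0,0,-20],"twist":[0,0,0],"gripper":0.8},{"delta_pos":[0,0,-60],"twist":[0,0,0],"gripper":0.8},{"delta_pos":[0,0,-100],"twist":[0,0,0],"gripper":0.8},{"delta_pos":[0,0,-140],"twist":[0,0,0],"gripper":1},{"delta_pos":[0,0,-150],"twist":[0,0,0],"gripper":1}]'
python3 go.py 0.426 -0.024 0.27
```

```text
clock: 28.5
eef_pos: [0.4688, 0.3685, 0.1375]
tcp_rot: [-0.22, 0.976, 0.001, 0.002]
wrist_force: [-2.0, -3.9, 20.7]
gripper_width: 0.0556
grasp_force: 45.6
clock: 29.3
eef_pos: [0.4687, 0.369, 0.2892]
tcp_rot: [-0.22, 0.976, 0.002, 0.003]
wrist_force: [0.4, -0.4, -0.3]
gripper_width: 0.0856
grasp_force: 0.0
[ 207.2 -336.8   17.1]
pos [0.4687 0.369  0.2892] closing axis deg 115.4 tilt 0.39 q [-0.76  0.34 -0.    1.56  0.    1.23  1.26] w 0.08556413183129112
```

```bash
python3 -c '
from h import *
T=cv2.imread("pics/top0.png");g=cv2.cvtColor(T,cv2.COLOR_BGR2GRAY)
m=np.zeros_like(g);m[224:243,340:359]=(g[224:243,340:359]<90)*255
M=cv2.moments(m,True);uv=(M["m10"]/M["m00"],M["m01"]/M["m00"]);print(uv,M["m00"],plane("top",uv,.026))'
python3 -m inch '[{"delta_pos":[207,-337,10],"twist":[0,0,0],"gripper":0.2},{"delta_pos":[207,-337,10],"twist":[0,0,0],"gripper":0.2},{"delta_pos":[207,-337,10],"twist":[0,0,0],"gripper":0.2},{"delta_pos":[207,-337,10],"twist":[0,0,0],"gripper":0.2},{"delta_pos":[207,-337,10],"twist":[0,0,0],"gripper":0.2},{"delta_pos":[207,-337,10],"twist":[0,0,0],"gripper":0.2},{"delta_pos":[207,-337,10],"twist":[0,0,0],"gripper":0.2},{"delta_pos":[207,-337,10],"twist":[0,0,0],"gripper":0.2}]'
python3 -m inch '[{"delta_pos":[0,0,0],"twist":[0,0,0],"gripper":0.2},{"delta_pos":[0,0,0],"twist":[0,0,0],"gripper":0.2}]'
python3 go.py 0.426 -0.024 0.06
```

```text
(348.9347826086956, 233.15217391304347) 46.0 [ 0.42516926 -0.0214464   0.026     ]
clock: 30.1
eef_pos: [0.4238, -0.0278, 0.2741]
tcp_rot: [-0.219, 0.976, 0.0, -0.0]
wrist_force: [1.4, -0.4, 0.2]
gripper_width: 0.0512
grasp_force: 0.0
clock: 30.3
eef_pos: [0.4243, -0.0264, 0.2741]
tcp_rot: [-0.218, 0.976, 0.0, -0.0]
wrist_force: [1.4, 0.7, 0.4]
gripper_width: 0.0515
grasp_force: 0.0
[ -2.6   1.4 214.1]
pos [ 0.4243 -0.0264  0.2741] closing axis deg 115.2 tilt 0.03 q [-0.27  0.06  0.22  1.97 -0.01  1.11  1.97] w 0.051465977055588516
```

```bash
python3 -m inch '[{"delta_pos":[-3,3,40],"twist":[0,0,0],"gripper":0.2},{"delta_pos":[-3,3,80],"twist":[0,0,0],"gripper":0.2},{"delta_pos":[-3,3,120],"twist":[0,0,0],"gripper":0.2},{"delta_pos":[-3,3,160],"twist":[0,0,0],"gripper":0.2},{"delta_pos":[-3,3,195],"twist":[0,0,0],"gripper":0.2},{"delta_pos":[-3,3,210],"twist":[0,0,0],"gripper":0.2},{"delta_pos":[-3,3,210],"twist":[0,0,0],"gripper":0.2},{"delta_pos":[-3,3,210],"twist":[0,0,0],"gripper":0.2}]'
python3 go.py 0.4255 -0.0228 0.017
```

```text
clock: 31.1
eef_pos: [0.4263, -0.0206, 0.0646]
tcp_rot: [-0.22, 0.975, 0.0, -0.0]
wrist_force: [0.4, 0.5, 0.2]
gripper_width: 0.0511
grasp_force: 0.0
[ 1.6 -1.7 47.6]
pos [ 0.4263 -0.0206  0.0646] closing axis deg 115.5 tilt 0.05 q [-0.22  0.36  0.18  2.23 -0.12  0.55  2.07] w 0.05108361153229567
```

```bash
python3 -m inch '[{"delta_pos":[2,-2,15],"twist":[0,0,0],"gripper":0.2},{"delta_pos":[2,-2,32],"twist":[0,0,0],"gripper":0.2},{"delta_pos":[2,-2,44],"twist":[0,0,0],"gripper":0.1},{"delta_pos":[2,-2,47],"twist":[0,0,0],"gripper":0},{"delta_pos":[2,-2,47],"twist":[0,0,0],"gripper":-0.2},{"delta_pos":[2,-2,47],"twist":[0,0,0],"gripper":-0.2}]'
python3 go.py 0.4255 -0.0228 0.017
python3 -m inch '[{"delta_pos":[0,0,0],"twist":[0,0,0],"gripper":-0.7},{"delta_pos":[0,0,0],"twist":[0,0,0],"gripper":-0.7},{"delta_pos":[0,0,0],"twist":[0,0,0],"gripper":-0.7},{"delta_pos":[0,0,0],"twist":[0,0,0],"gripper":-0.7},{"delta_pos":[0,0,0],"twist":[0,0,0],"gripper":-0.7}]' 40
python3 go.py 0.4255 -0.0228 0.017
```

```text
clock: 31.7
eef_pos: [0.4259, -0.024, 0.0185]
tcp_rot: [-0.22, 0.976, -0.0, 0.001]
wrist_force: [-0.1, 0.4, -0.5]
gripper_width: 0.0343
grasp_force: 0.0
[-0.1  1.2  1.5]
pos [ 0.4259 -0.024   0.0185] closing axis deg 115.4 tilt 0.09 q [-0.18  0.46  0.15  2.27 -0.16  0.43  2.11] w 0.0342937887468612
clock: 32.2
eef_pos: [0.4258, -0.024, 0.0185]
tcp_rot: [-0.22, 0.976, 0.0, 0.001]
wrist_force: [-1.8, 0.9, 8.8]
gripper_width: 0.0175
grasp_force: 38.8
[-0.2  1.3  1.5]
pos [ 0.4258 -0.024   0.0185] closing axis deg 115.4 tilt 0.09 q [-0.18  0.46  0.15  2.27 -0.16  0.43  2.11] w 0.01754670928644921
```

```bash
python3 -m inch '[{"delta_pos":[0,0,-10],"twist":[0,0,0],"gripper":-0.7},{"delta_pos":[0,0,-40],"twist":[0,0,0],"gripper":-0.7},{"delta_pos":[0,0,-85],"twist":[0,0,0],"gripper":-0.7},{"delta_pos":[0,0,-130],"twist":[0,0,0],"gripper":-0.7},{"delta_pos":[0,0,-180],"twist":[0,0,0],"gripper":-0.7},{"delta_pos":[0,0,-230],"twist":[0,0,0],"gripper":-0.7},{"delta_pos":[0,0,-275],"twist":[0,0,0],"gripper":-0.7},{"delta_pos":[0,0,-275],"twist":[0,0,0],"gripper":-0.7}]'
python3 go.py 0.468 0.368 0.29
python3 -c '
from h import *
S=env.read_camera("scene");cv2.imwrite("pics/c1.png",cv2.resize(S[100:300,170:420],None,fx=3,fy=3,interpolation=cv2.INTER_CUBIC))'
```

```text
clock: 33.0
eef_pos: [0.4277, -0.0243, 0.2991]
tcp_rot: [-0.22, 0.976, -0.0, 0.005]
wrist_force: [0.2, -0.7, -1.6]
gripper_width: 0.0176
grasp_force: 39.5
[-204.4  337.3   10.2]
pos [ 0.4277 -0.0243  0.2991] closing axis deg 115.4 tilt 0.61 q [-0.3   0.03  0.25  1.93 -0.01  1.17  1.96] w 0.01762484278328205
```

View pics/c1.png

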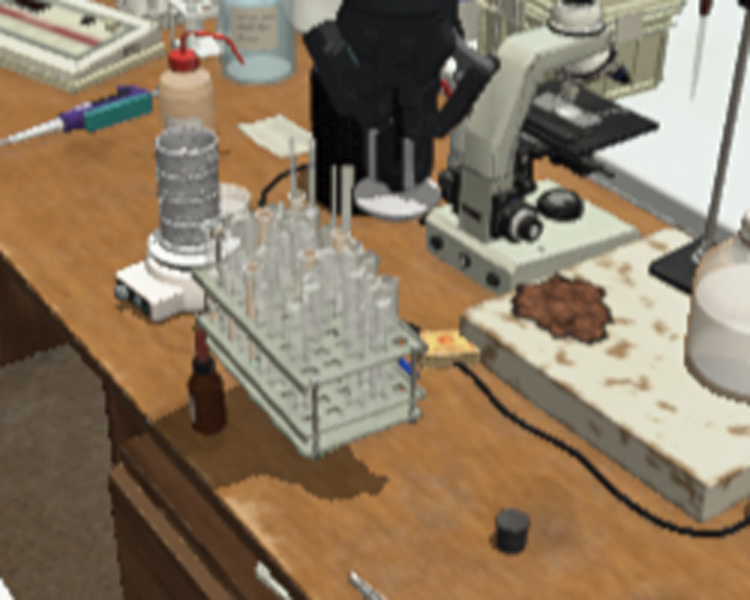

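The stack of four stands straight at crop (188,190), and the lid hangs level at (398,195). Now over the stack.

```bash
python3 -m inch '[{"delta_pos":[-204,337,5],"twist":[0,0,0],"gripper":-0.7},{"delta_pos":[-204,337,5],"twist":[0,0,0],"gripper":-0.7},{"delta_pos":[-204,337,5],"twist":[0,0,0],"gripper":-0.7},{"delta_pos":[-204,337,5],"twist":[0,0,0],"gripper":-0.7},{"delta_pos":[-204,337,5],"twist":[0,0,0],"gripper":-0.7},{"delta_pos":[-204,337,5],"twist":[0,0,0],"gripper":-0.7},{"delta_pos":[-204,337,5],"twist":[0,0,0],"gripper":-0.7},{"delta_pos":[-204,337,5],"twist":[0,0,0],"gripper":-0.7}]'
python3 -m inch '[{"delta_pos":[0,0,0],"twist":[0,0,0],"gripper":-0.7},{"delta_pos":[0,0,30],"twist":[0,0,0],"gripper":-0.7},{"delta_pos":[0,0,60],"twist":[0,0,0],"gripper":-0.7},{"delta_pos":[0,0,85],"twist":[0,0,0],"gripper":-0.7},{"delta_pos":[0,0,95],"twist":[0,0,0],"gripper":-0.7},{"delta_pos":[0,0,95],"twist":[0,0,0],"gripper":-0.7},{"delta_pos":[0,0,95],"twist":[0,0,0],"gripper":-0.7}]'
python3 go.py 0.468 0.368 0.1705
python3 -c '
from h import *
S=env.read_camera("scene");cv2.imwrite("pics/c2.png",cv2.resize(S[90:230,180:300],None,fx=4,fy=4,interpolation=cv2.INTER_CUBIC))'
```

```text
clock: 33.85
eef_pos: [0.4639, 0.3696, 0.2863]
tcp_rot: [-0.22, 0.975, -0.001, -0.001]
wrist_force: [0.7, 0.4, -1.6]
gripper_width: 0.0178
grasp_force: 39.5
clock: 34.55
eef_pos: [0.4653, 0.3678, 0.1934]
tcp_rot: [-0.22, 0.976, 0.0, 0.0]
wrist_force: [-0.0, -0.0, -1.0]
gripper_width: 0.018
grasp_force: 39.5
[-2.5 -1.  22.9]
pos [0.4653 0.3678 0.1934] closing axis deg 115.4 tilt 0.03 q [-0.75  0.42 -0.01  1.7   0.01  1.02  1.25] w 0.017983763857485374
```

View pics/c2.png

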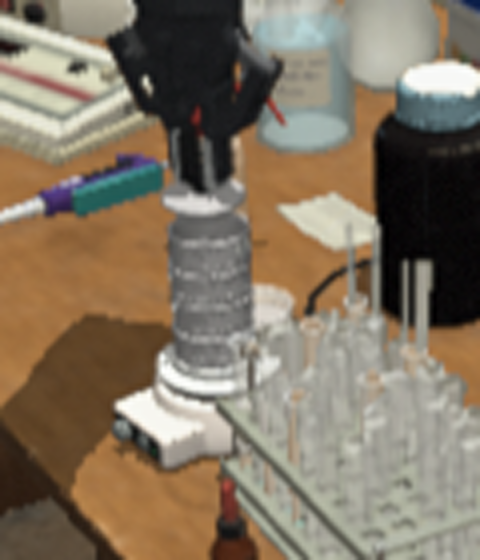

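The lid is above the stack, about 2–3 mm to the left, which matches the computed correction. Lower it.

```bash
python3 -m inch '[{"delta_pos":[-2,-1,5],"twist":[0,0,0],"gripper":-0.7},{"delta_pos":[-2,-1,10],"twist":[0,0,0],"gripper":-0.7},{"delta_pos":[-2,-1,15],"twist":[0,0,0],"gripper":-0.7},{"delta_pos":[-2,-1,19],"twist":[0,0,0],"gripper":-0.7},{"delta_pos":[-2,-1,21],"twist":[0,0,0],"gripper":-0.7},{"delta_pos":[-2,-1,21],"twist":[0,0,0],"gripper":-0.7}]'
python3 -m inch '[{"delta_pos":[0,0,1],"twist":[0,0,0],"gripper":-0.7},{"delta_pos":[0,0,2],"twist":[0,0,0],"gripper":-0.7},{"delta_pos":[0,0,3],"twist":[0,0,0],"gripper":-0.7},{"delta_pos":[0,0,3],"twist":[0,0,0],"gripper":-0.7}]'
```

```text
clock: 35.2
eef_pos: [0.467, 0.3675, 0.1712]
tcp_rot: [-0.22, 0.976, -0.0, -0.0]
wrist_force: [-0.6, -0.2, -0.1]
gripper_width: 0.0178
grasp_force: 39.5
clock: 35.6
eef_pos: [0.4684, 0.3684, 0.1703]
tcp_rot: [-0.22, 0.976, 0.001, 0.002]
wrist_force: [-1.6, -0.9, 8.6]
gripper_width: 0.0175
grasp_force: 40.5
```

Home at 0.1703 against a predicted 0.1705. Release, rise, back off and inspect.

```bash
python3 -m inch '[{"delta_pos":[0,0,-2],"twist":[0,0,0],"gripper":-0.6},{"delta_pos":[0,0,-2],"twist":[0,0,0],"gripper":-0.2},{"delta_pos":[0,0,-2],"twist":[0,0,0],"gripper":0},{"delta_pos":[0,0,-2],"twist":[0,0,0],"gripper":0.1},{"delta_pos":[0,0,-20],"twist":[0,0,0],"gripper":0.1},{"delta_pos":[0,0,-50],"twist":[0,0,0],"gripper":0.1},{"delta_pos":[0,0,-90],"twist":[0,0,0],"gripper":0.1},{"delta_pos":[0,0,-130],"twist":[0,0,0],"gripper":0.1}]'
python3 -m inch '[{"delta_pos":[150,-320,0],"twist":[0,0,0],"gripper":0.1},{"delta_pos":[150,-320,0],"twist":[0,0,0],"gripper":0.1},{"delta_pos":[150,-320,0],"twist":[0,0,0],"gripper":0.1},{"delta_pos":[150,-320,0],"twist":[0,0,0],"gripper":0.1},{"delta_pos":[150,-320,0],"twist":[0,0,0],"gripper":0.1},{"delta_pos":[150,-320,0],"twist":[0,0,0],"gripper":0.1},{"delta_pos":[150,-320,0],"twist":[0,0,0],"gripper":0.1},{"delta_pos":[150,-320,0],"twist":[0,0,0],"gripper":0.1}]'
python3 -c '
from h import *
S=env.read_camera("scene");T=env.read_camera("top");cv2.imwrite("pics/d1.png",np.hstack([cv2.resize(S[110:250,180:280],(400,560),interpolation=cv2.INTER_CUBIC),cv2.resize(T[140:280,140:240],(400,560),interpolation=cv2.INTER_CUBIC)]))
print("expect axis px",proj("scene",[.467,.367,.056]),proj("scene",[.467,.367,.183]),proj("top",[.467,.367,.183]))'
```

```text
clock: 36.4
eef_pos: [0.4668, 0.3674, 0.2995]
tcp_rot: [-0.22, 0.976, -0.0, -0.001]
wrist_force: [0.3, 1.0, -0.1]
gripper_width: 0.0469
grasp_force: 0.0
clock: 37.2
eef_pos: [0.4685, 0.0072, 0.2989]
tcp_rot: [-0.215, 0.977, -0.001, 0.0]
wrist_force: [0.5, 0.7, -0.8]
gripper_width: 0.047
grasp_force: 0.0
expect axis px [234.29294077 178.58484564] [231.30893112 138.41922104] [195.53639446 213.87934034]
```

View pics/d1.png

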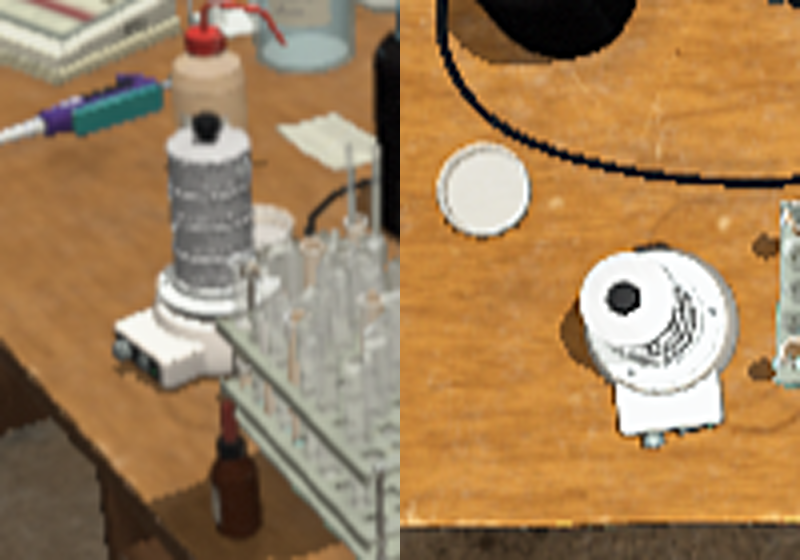

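The column is straight. The knob top is at scene (231,139) and top (196,214), matching the predicted home positions (231.3,138.4) and (195.5,213.9). The dish and the vial have not moved.

```bash
python3 -c '
from rig import env
print(env.hand_in())'
```

```text
the job is handed in; nothing more can be done
None
```

The sieve column is built on the shaker in the order asked (pan, fine, medium, coarse, lid), each part seated at its expected home height, and the job was handed in at about 37 s.

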